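# Unscrew the lid of the tall canister

## Task

Open the taller of the two steel canisters: unscrew its wooden lid anticlockwise until the thread lets go, without forcing it, and lift it off. Then set the lid, grip upwards, down on the round wooden trivet so that it stands wholly on it, lowering it rather than dropping it, and let go. Leave the shorter canister untouched, and the cruet and the citrus squeezer where they are.

Things in the scene. Friction and masses are not known exactly. Their poses are not given: they have to be found in the camera images.
- lid_mid (a point): Loose dark-wood screw lid of the tall canister, 150 g. Point on its axis half-way up: 36 mm above its underside, 36 mm below its top; z up. A hollow round skirt, 66 mm across, 42 mm high (36 mm deep inside), carries an upright bar grip: 60 mm long along the lid's x, 18 mm wide along its y, 30 mm high (from 6 to 36 mm above this point).
- mouth (a point): Centre of the tall canister's open mouth, under the lid, z up. Right-hand thread, 55 mm across: the lid unscrews anticlockwise from above, rising 16 mm a turn. After 1 1/4 turns from shut (20 mm up) the thread lets go and it lifts straight off, clear after 16 mm more; turning on does no harm. Before, it cannot be pulled up over 2 mm. It turns easily (under 0.3 N m) and stays where left.
- tall_canister: Tall steel canister, 84 mm across, in a wooden cradle 110 mm square screwed to the counter: it can neither turn nor move. Shoulder 104 mm, mouth 145 mm above the counter; shut, the lid's underside is at 109 mm and the top of its grip at 181 mm. Origin on its axis at counter level, z up; shut, the lid's x lies along its x.
- trivet_top (a point): The round wooden trivet, fixed to the counter, 150 mm in diameter and 14 mm thick, flat; point at the centre of its top face, z up.
- short_canister: The shorter canister, of the same make and with the same lid and cradle, also screwed down: shoulder 60 mm, top of its grip 134 mm above the counter. To be left alone. Origin on its axis at counter level.
- cruet_mid (a point): Empty glass cruet with a cork stopper, loose, 76 mm in diameter and 150 mm high; point on its axis half-way up.
- squeezer_mid (a point): Yellow plastic citrus squeezer, loose: a dish 112 mm in diameter with a ribbed cone 52 mm high and a thumb tab reaching 84 mm from the axis along its x; point on its axis half-way up.
Things that resemble listed ones, but are neither listed nor needed, are in the scene too. Leave any turquoise look-alike of the part that bears lid_mid alone.

How it is judged (in metres and radians):
On the way, in this order (a step that is already met when the one before it is completed fails the run):
1. the lid has been turned by more than about a sixth of a turn on the thread, still on the neck (angle between the x axis of lid_mid and the x axis of tall_canister, either way round above 1 rad and z of lid_mid in the frame of tall_canister below 0.16 m and horizontal distance between lid_mid and tall_canister below 0.006 m), for 0.05 s.
2. the thread has let go and the lid has been lifted off, clear of the mouth (z of lid_mid in the frame of tall_canister above 0.183 m and horizontal distance between lid_mid and tall_canister below 0.06 m), for 0.05 s.
3. the lid, still held, is lowered to within 15 mm of the trivet (z of lid_mid in the frame of trivet_top below 0.051 m and horizontal distance between lid_mid and trivet_top below 0.05 m and contact force between the fingers and lid above 0.5 N), for 0.05 s.
At the end, for the whole second after the job is handed in: The lid stands at rest on the trivet, grip upwards (within 0.1 rad), wholly on it (axis within 42 mm of the trivet's centre, underside within 4 mm of its top), released; the cruet and squeezer are within 20 mm of where they stood (z of lid_mid in the frame of trivet_top between 0.032 and 0.04 m and horizontal distance between lid_mid and trivet_top below 0.042 m and angle between lid_mid's own z axis and vertical below 0.1 rad and linear speed of lid below 0.02 m/s and distance of each of cruet_mid, squeezer_mid from where it was at the start of the episode below 0.02 m); the robot touches nothing.
It fails at once if the thread is forced (more than 120 N between lid and canister) (contact force between lid and tall_canister above 120 N).
It fails at once if the shorter canister is touched (contact force between short_canister and anything else above 1 N).
It fails at once if the cruet or the squeezer is shifted by more than 20 mm (not (distance of each of cruet_mid, squeezer_mid from where it was at the start of the episode below 0.02 m)).
It also fails if it takes over 72 s, if anything falls off the work surface, if the arm or the gripper's body presses on something with over 40 N, if the wrist force passes 120 N, or if a joint passes its speed limit or range.

## Robot

A 6-joint arm with a two-finger parallel gripper is mounted at the origin on the work surface. World frame = base frame: x ahead of the robot, y to its left, z up, the work surface at z = 0. Lengths are in m, angles in degrees, forces in N, time in s.
With the tool pointing down it reaches from about 0.375 to 0.9 m from the base axis. Payload 3.1 kg.
Tool frame: the origin (TCP) lies at the very end of the fingers, on their centre line; the grasp point (between the pads) lies 19 mm behind it; z points along the fingers, y is the line along which they close (so a half turn about z gives the same grasp; the last joint's range is limited). The gripper opens to 87 mm and grips with 3 to 60 N. Pads are 19 mm wide; open, the fingers measure 117 mm over their backs; the gripper's body (75 mm by 190 mm) begins 51 mm behind the grasp point.
Start: joints at [52.855, 30.224, 82.088, -0, 67.689, -10.227], TCP at [0.283, 0.557, 0.223] pointing down, gripper open.
Joint ranges: [-176.69, 176.69], [-43.24, 126.21], [12.49, 139.97], [-82, 262], [0, 151.66], [-163.58, 163.58]. Speed limits (degrees/s): [159.86, 159.86, 180, 180, 180, 180].

## Interface

Orientations are given as a 3x3 rotation matrix whose columns are the frame's x, y, z axes.
In Python, from rig import bot, imaging gives the robot as it stands.
- The arm moves only by the tool drive_tool, never from a script. Its argument "deltas" is text: rows parted by semicolons, each of 5 numbers parted by spaces: the finger opening in mm, from 0 to 87, then the shift along the world's x, y, z in mm, then the turn about the world's z in rad. In form: jaw dx dy dz twist; .... A call has 1 to 12 rows; each row is the pose to reach, as a shift and turn from the pose commanded when the call began; what a row does not reach only later rows make up. A row lasts 1/10 s, in which the tool goes at most 50 mm and 8.59 degrees, less where a joint would pass 70% of its speed; a pose out of reach is approached as far as the arm can. A call with a gripper value outside its range is refused whole. The fingers move at their own pace and stop on an object; the grip force is fixed at half the most. Time passes only in rows, so rows that repeat a pose let the fingers close. It gives the time, the measured TCP pose, the force, the opening and the grip force at its end, in the units of the state.
- bot.read_state(): the state, without advancing time (a new reading comes with each control period).
- imaging.capture(name): name is "scene" or "side" or "wrist"; returns the picture (400x640x3 uint8, red, green, blue); there is no depth.
- imaging.camera_model(name): a dict with "fx", "fy", "cx", "cy" (pixels), "T" (4x4, takes a point from camera to world coordinates). Camera axes: x right, y down, z forward; pixel columns grow to the right and rows downward; lengths in m; the calibration is good to about 2 mm. A picture is of the moment at which its call begins: read the wrist's pose just before it. camera_model takes no time and is no camera call; for the wrist camera it gives the pose at the moment of the call.
- bot.hand_in(): hands the job in; it is judged then, once.
The state is a dict: "time_s": time; "joint_positions": joint angles; "qvel": joint speeds; "tau": joint torques, N m; "position": TCP position; "tcp_rot": TCP orientation; "force": force on the tool from outside, world axes, zero at the start; "moment": the same for the moment, N m; "opening": opening from 0.0 (shut) to 1.0 (fully open); "grasp_force": force on a finger pad.
Only numpy, scipy, OpenCV 4.12 (cv2) and the standard library are available. Lean on these libraries where they do the work, as an engineer would, in place of code of your own. Each camera call takes 0.05 s, during which the arm holds its last target. There are 200 camera calls.

## Working session

There is one attempt and no reset: what is moved stays moved. The work goes in short steps, Python scripts to look and compute and a tool call to move; the robot and the scene stay as the last step left them, time stands still between calls to the robot, and variables do not carry over. Pictures are saved under pics/ and viewed, at most 10 in all, crops included, and the job is handed in when it is done.

Besides the shell and the picture viewer there is one more tool, called as name(argument=value, ...) on one line, values as JSON. drive_tool: Moves the arm, as the interface text tells. Its arguments: {"type":"object","properties":{"deltas":{"type":"string"}},"required":["deltas"]}

```bash
mkdir -p pics
python3 - <<'E'
from rig import bot, imaging
import cv2,numpy as np
for n in("scene","side"):
    p=imaging.capture(n); cv2.imwrite(f"pics/{n}0.png",p[:,:,::-1])
    m=imaging.camera_model(n); print(n,m["fx"],m["cx"],m["cy"],np.round(m["T"],3).tolist())
s=bot.read_state();print(s["time_s"],s["position"],np.round(s["tcp_rot"],3).tolist())
E
```

```text
scene 416.2645578088286 326.2443078394343 196.7581765766679 [[0.279, 0.566, -0.776, 1.296], [0.96, -0.179, 0.215, -0.197], [-0.017, -0.805, -0.593, 0.61], [0.0, 0.0, 0.0, 1.0]]
side 453.2899692007093 316.49538513104596 201.55476380932674 [[0.872, -0.272, 0.406, 0.179], [-0.489, -0.479, 0.729, -0.76], [-0.004, -0.834, -0.551, 0.68], [0.0, 0.0, 0.0, 1.0]]
0.1 [0.28252531 0.5567576  0.22168357] [[-0.892, 0.453, -0.001], [0.453, 0.892, -0.002], [0.0, -0.002, -1.0]]
```

View pics/scene0.png

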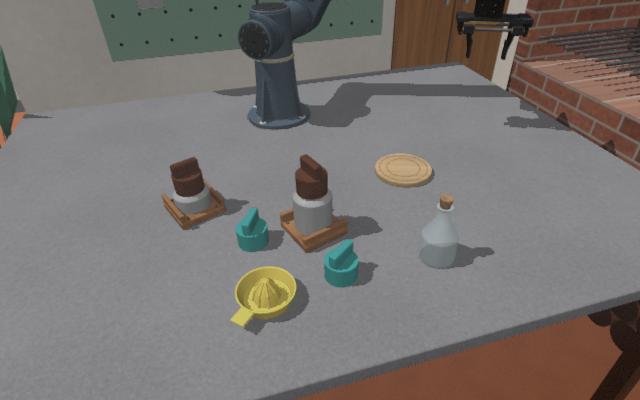

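View pics/side0.png

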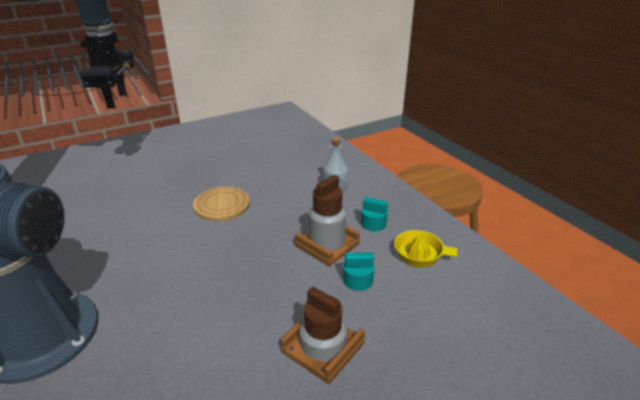

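Candidates for the lid:
- Tall canister lid: scene (312,178), side (327,197).
- Short canister lid: scene (187,178), side (323,315).
- Turquoise look-alikes: scene (252,232) and (342,264).

I choose the dark lid on the tall canister. The trivet is at scene (403,170), side (221,203). Next is one close crop to check, along with masks and rays.

```bash
cat > h.py <<'E'
import numpy as np,cv2
from rig import bot,imaging
def ray(n,uv,m=None):
    m=m or imaging.camera_model(n); d=m["T"][:3,:3]@np.array([(uv[0]-m["cx"])/m["fx"],(uv[1]-m["cy"])/m["fy"],1]); return m["T"][:3,3],d/np.linalg.norm(d)
def onz(n,uv,z,m=None):
    o,d=ray(n,uv,m); return o+d*(z-o[2])/d[2]
def tri(a,b):
    (o,d),(p,e)=a,b; A=np.c_[d,-e]; t=np.linalg.lstsq(A,p-o,rcond=None)[0]; x,y=o+d*t[0],p+e*t[1]; return (x+y)/2,np.linalg.norm(x-y)
E
python3 - <<'E'
from h import *
tr={};ld={};out=[]
for n,lb,tb in(("scene",(285,145,345,200),(365,145,445,195)),("side",(305,170,352,220),(185,180,260,225))):
    p=cv2.imread(f"pics/{n}0.png"); h=cv2.cvtColor(p,cv2.COLOR_BGR2HSV)
    def mask(b,f):
        m=np.zeros(h.shape[:2],np.uint8); x0,y0,x1,y1=b; m[y0:y1,x0:x1]=f(h[y0:y1,x0:x1])*255
        k,l,s,c=cv2.connectedComponentsWithStats(m); i=1+s[1:,4].argmax(); return (l==i),s[i],c[i]
    m,s,c=mask(tb,lambda q:(q[...,1]>70)&(q[...,2]>90)); tr[n]=c
    cn=cv2.findContours(m.astype(np.uint8),0,2)[0][0]; e=cv2.fitEllipse(cn)
    pts=np.array([onz(n,q,0.012)[:2] for q in cn[:,0]]); print(n,"trivet",s,onz(n,e[0],.014),cv2.minEnclosingCircle(pts.astype(np.float32)))
    m,s,c=mask(lb,lambda q:(q[...,1]>70)&(q[...,2]<110)); print("lid",s,c); ld[n]=c
    # per-row extents
    print([(int(y),int(np.where(m[y])[0].min()),int(np.where(m[y])[0].max())) for y in range(s[1],s[1]+s[3],2)])
    x0,y0,x1,y1=lb; x0-=10;x1+=10;y0-=10;y1+=40
    out.append(cv2.resize(p[y0:y1,x0:x1],(390,560),interpolation=cv2.INTER_CUBIC)); print((x0,y0,x1,y1))
print(tri(ray("scene",ld["scene"]),ray("side",ld["side"])))
cv2.imwrite("pics/crop.png",np.hstack(out))
E
```

```text
scene trivet [ 375  154   57   33 1507] [0.46304562 0.2435899  0.014     ] ((0.4556451141834259, 0.24620728194713593), 0.08193375170230865)
lid [ 295  155   32   44 1064] [310.55075188 178.95300752]
[(155, 304, 306), (157, 301, 309), (159, 301, 311), (161, 301, 314), (163, 301, 316), (165, 301, 319), (167, 301, 321), (169, 298, 324), (171, 296, 326), (173, 295, 326), (175, 296, 326), (177, 296, 326), (179, 296, 326), (181, 296, 326), (183, 296, 326), (185, 297, 326), (187, 297, 326), (189, 297, 326), (191, 297, 325), (193, 298, 324), (195, 299, 322), (197, 302, 319)]
(275, 135, 355, 240)
side trivet [ 193  187   57   34 1534] [0.44412063 0.23846024 0.014     ] ((0.44610974192619324, 0.24540278315544128), 0.08295423537492752)
lid [314 176  28  39 884] [327.55656109 196.61538462]
[(176, 332, 336), (178, 328, 337), (180, 324, 337), (182, 320, 337), (184, 318, 337), (186, 317, 337), (188, 315, 339), (190, 314, 341), (192, 314, 341), (194, 314, 341), (196, 314, 341), (198, 314, 341), (200, 314, 340), (202, 314, 340), (204, 314, 340), (206, 314, 340), (208, 314, 340), (210, 315, 339), (212, 317, 337), (214, 322, 333)]
(295, 160, 362, 260)
(array([ 0.60832628, -0.03874849,  0.13750614]), np.float64(0.0017306630774444483))
```

View pics/crop.png

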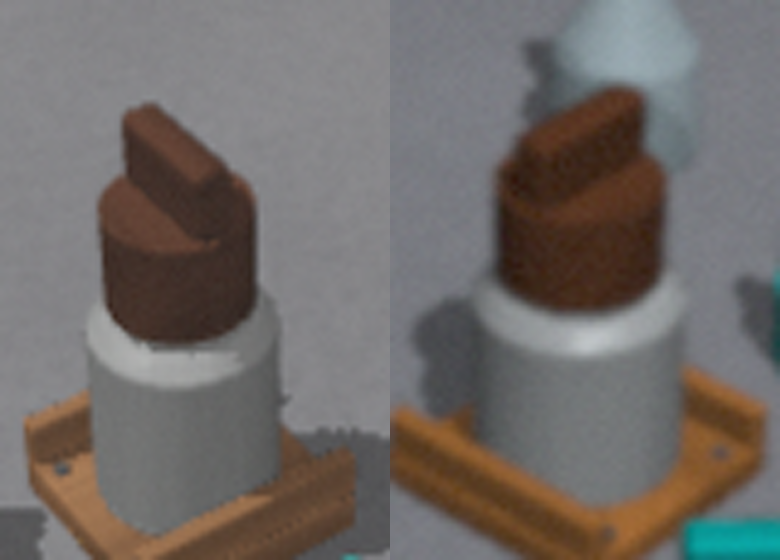

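The crop shows the dark lid with its bar grip on the tall canister, apparently shut. The bar's top edge runs from about scene (304,155) to (318,168), and from about side (320,185) to (335,177). I cast these now and use the skirt edges for the axis.

Run:
```python
from h import *
for n,a,b,(l,r,y) in(("scene",(303.7,155.3),(318.5,168.4),(295.5,326.5,180)),("side",(335.4,177),(319.9,185),(313.5,341,201))):
    A,B=onz(n,a,.181),onz(n,b,.181); print(n,A.round(4),B.round(4),"mid",((A+B)/2).round(4),"len",np.linalg.norm(A-B).round(3),"ang",np.degrees(np.arctan2(*(B-A)[1::-1])).round(1))
P=tri(ray("scene",(311.0,180)),ray("side",(327.4,200)));print(P)
```

```text
scene [ 0.5858 -0.0459  0.181 ] [ 0.6421 -0.0304  0.181 ] mid [ 0.6139 -0.0382  0.181 ] len 0.058 ang 15.3
side [ 0.6287 -0.0359  0.181 ] [ 0.5829 -0.0483  0.181 ] mid [ 0.6058 -0.0421  0.181 ] len 0.047 ang -164.9
(array([ 0.60636563, -0.03884496,  0.13143272]), np.float64(0.0027778676582644467))
```

drive_tool(deltas="87 0 0 50 -0.14; 87 20 -40 90 -0.28; 87 45 -85 100 -0.43; 87 70 -130 100 -0.57; 87 95 -175 100 -0.71; 87 120 -220 100 -0.85; 87 145 -265 100 -1.0; 87 170 -310 100 -1.14; 87 195 -355 100 -1.28; 87 220 -400 100 -1.42; 87 245 -445 100 -1.57; 87 260 -475 100 -1.71")

```text
time_s: 1.3
position: [0.5405, 0.0859, 0.3222]
tcp_rot: [[0.577, 0.817, -0.001], [0.817, -0.577, 0.0], [-0.0, -0.001, -1.0]]
force: [-0.1, 0.4, 0.2]
opening: 0.998
grasp_force: 0.0
```

drive_tool(deltas="87 20 -40 0 -0.14; 87 40 -80 0 -0.28; 87 67 -121 0 -0.42; 87 67 -121 0 -0.56; 87 67 -121 0 -0.70; 87 67 -121 0 -0.70; 87 67 -121 0 -0.70; 87 67 -121 0 -0.70")

```text
time_s: 2.1
position: [0.6068, -0.0328, 0.3224]
tcp_rot: [[0.965, 0.261, -0.0], [0.261, -0.965, 0.0], [-0.0, -0.0, -1.0]]
force: [-0.5, 0.7, -0.3]
opening: 0.998
grasp_force: 0.0
```

Run:
```python
from h import *
import pickle
s=bot.read_state(); m=imaging.camera_model("wrist"); p=imaging.capture("wrist")[:,:,::-1].copy(); pickle.dump(m,open("w1.pkl","wb"))
cv2.imwrite("pics/w1.png",p); print(s["time_s"],s["position"],s["joint_positions"],np.degrees(np.arctan2(s["tcp_rot"][1][1],s["tcp_rot"][0][1])))
print(np.round(m["T"],3).tolist(),m["fx"])
```

```text
2.1 [ 0.60675372 -0.03277003  0.32243869] [-1.36171671e+01  2.34752339e+01  7.73493220e+01  2.22473425e-04
  7.91979888e+01  6.12371936e+01] -74.85440433755396
[[0.262, -0.926, -0.272, 0.681], [-0.965, -0.252, -0.074, -0.014], [-0.0, 0.282, -0.959, 0.484], [0.0, 0.0, 0.0, 1.0]] 291.643027980942
```

View pics/w1.png

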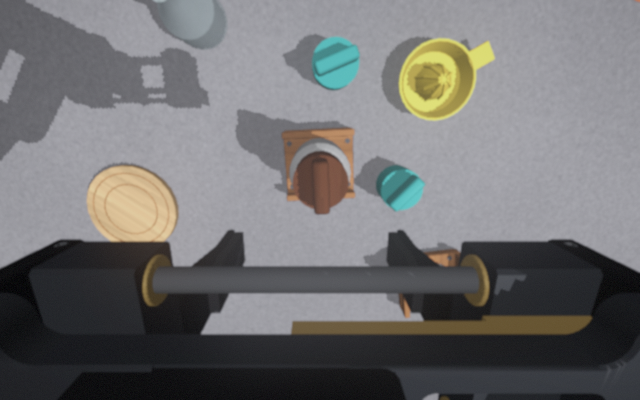

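The wrist view shows the lid at (321,182) with its bar near vertical, from (320,160) to (322,213). The trivet is at (133,205), whole and unoccluded apart from the lower edge, and the short canister is partly hidden behind the right finger.

Run:
```python
from h import *
import pickle
m=pickle.load(open("w1.pkl","rb")); p=cv2.imread("pics/w1.png"); h=cv2.cvtColor(p,cv2.COLOR_BGR2HSV)
t=np.zeros(h.shape[:2],np.uint8); b=h[150:245,75:190]; t[150:245,75:190]=((b[...,1]>60)&(b[...,2]>110))
c=max(cv2.findContours(t,0,1)[0],key=cv2.contourArea)[:,0]
q=np.array([onz("wrist",u,.014,m)[:2] for u in c if u[1]<236]); 
A=np.c_[2*q,np.ones(len(q))]; x=np.linalg.lstsq(A,(q**2).sum(1),rcond=None)[0]; print("trivet",x[:2],np.sqrt(x[2]+x[0]**2+x[1]**2),len(q))
l=np.zeros(h.shape[:2],np.uint8); b=h[140:225,280:365]; l[140:225,280:365]=((b[...,1]>80)&(b[...,2]<125)&(b[...,2]>20))
for y in range(145,220,3):
    w=np.where(l[y])[0]; print(y,(w.min(),w.max()) if len(w) else None,end=' ')
cv2.imwrite("pics/w1c.png",cv2.resize(p[135:225,270:375],None,fx=6,fy=6,interpolation=2))
```

```text
trivet [0.45000706 0.24516302] 0.0748798075663548 181
145 (np.int64(285), np.int64(299)) 148 (np.int64(285), np.int64(297)) 151 (np.int64(285), np.int64(295)) 154 (np.int64(285), np.int64(325)) 157 (np.int64(309), np.int64(333)) 160 (np.int64(286), np.int64(337)) 163 (np.int64(301), np.int64(339)) 166 (np.int64(299), np.int64(341)) 169 (np.int64(297), np.int64(343)) 172 (np.int64(295), np.int64(344)) 175 (np.int64(287), np.int64(345)) 178 (np.int64(294), np.int64(346)) 181 (np.int64(294), np.int64(346)) 184 (np.int64(295), np.int64(347)) 187 (np.int64(294), np.int64(346)) 190 (np.int64(288), np.int64(352)) 193 (np.int64(289), np.int64(344)) 196 (np.int64(298), np.int64(342)) 199 (np.int64(300), np.int64(339)) 202 (np.int64(304), np.int64(330)) 205 (np.int64(309), np.int64(330)) 208 (np.int64(315), np.int64(328)) 211 (np.int64(316), np.int64(327)) 214 None 217 None
```

View pics/w1c.png

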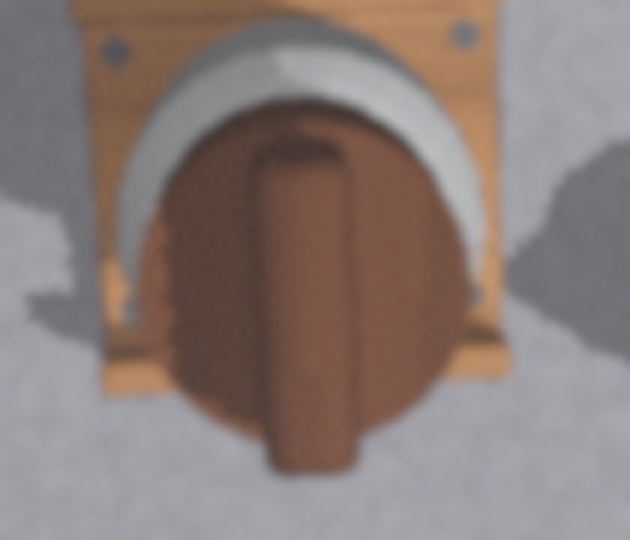

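The crop shows the bar's top face from (321,162) to (322,213), and the skirt spanning columns 294 to 347.

Run:
```python
from h import *
import pickle
m=pickle.load(open("w1.pkl","rb"))
A,B=[onz("wrist",u,.181,m) for u in((321,162),(322,213))]
print(A,B,(A+B)/2,np.linalg.norm(A-B),np.degrees(np.arctan2(*(A-B)[1::-1])))
L,R=[onz("wrist",u,.151,m) for u in((294,183),(347,183))]; print((L+R)/2,np.linalg.norm(L-R))
```

```text
[ 0.63527323 -0.03200323  0.181     ] [ 0.58138345 -0.04810355  0.181     ] [ 0.60832834 -0.04005339  0.181     ] 0.056243474477057624 16.63424525977101
[ 0.60683651 -0.03986952  0.151     ] 0.06201972845814332
```

drive_tool(deltas="87 1 -7 -40 0.015; 87 1 -7 -80 0.015; 87 1 -7 -120 0.015; 87 1 -7 -150 0.015; 87 1 -7 -166 0.015; 87 1 -7 -166 0.015; 87 1 -7 -166 0.015; 40 1 -7 -166 0.015; 10 1 -7 -166 0.015; 10 1 -7 -166 0.015; 10 1 -7 -166 0.015; 10 1 -7 -166 0.015")

```text
time_s: 3.35
position: [0.6081, -0.0402, 0.1569]
tcp_rot: [[0.962, 0.273, 0.001], [0.273, -0.962, -0.0], [0.001, 0.0, -1.0]]
force: [0.0, -0.4, -0.8]
opening: 0.632
grasp_force: 0.0
```

drive_tool(deltas="10 0 0 0 0; 10 0 0 0 0; 10 0 0 0 0; 10 0 0 0 0; 10 0 0 0 0; 10 0 0 0 0; 10 0 0 0 0")

```text
time_s: 4.05
position: [0.608, -0.04, 0.1565]
tcp_rot: [[0.962, 0.273, -0.0], [0.273, -0.962, 0.0], [-0.0, -0.0, -1.0]]
force: [0.4, 1.6, -0.2]
opening: 0.205
grasp_force: 30.0
```

drive_tool(deltas="10 0 0 0.4 0.14; 10 0 0 0.7 0.28; 10 0 0 1.1 0.42; 10 0 0 1.4 0.56; 10 0 0 1.8 0.70; 10 0 0 2.1 0.84; 10 0 0 2.5 0.98; 10 0 0 2.9 1.12; 10 0 0 3.2 1.26; 10 0 0 3.6 1.40; 10 0 0 3.9 1.54; 10 0 0 4.3 1.68")

```text
time_s: 5.25
position: [0.6076, -0.0401, 0.1603]
tcp_rot: [[-0.382, 0.924, -0.001], [0.924, 0.382, 0.0], [0.001, -0.001, -1.0]]
force: [-0.3, 0.4, -2.4]
opening: 0.2
grasp_force: 30.0
```

drive_tool(deltas="10 0 0 0.4 0.14; 10 0 0 0.7 0.28; 10 0 0 1.1 0.42; 10 0 0 1.4 0.56; 10 0 0 1.8 0.70; 10 0 0 2.1 0.84; 10 0 0 2.5 0.98; 10 0 0 2.9 1.12; 10 0 0 3.2 1.26; 10 0 0 3.6 1.40; 10 0 0 3.9 1.54; 10 0 0 4.3 1.68")

```text
time_s: 6.45
position: [0.6076, -0.0401, 0.1646]
tcp_rot: [[-0.877, -0.48, -0.001], [-0.48, 0.877, 0.0], [0.001, 0.001, -1.0]]
force: [1.0, 0.2, -2.2]
opening: 0.203
grasp_force: 30.0
```

drive_tool(deltas="10 0 0 0.4 0.14; 10 0 0 0.7 0.28; 10 0 0 1.0 0.40; 10 0 0 1.0 0.40; 10 0 0 1.0 0.40")

```text
time_s: 6.95
position: [0.6076, -0.0401, 0.1658]
tcp_rot: [[-0.627, -0.779, -0.001], [-0.779, 0.627, 0.0], [0.0, 0.001, -1.0]]
force: [-1.1, 1.0, -2.6]
opening: 0.204
grasp_force: 30.0
```

```bash
python3 -c "
from h import *
s=bot.read_state();print(s['joint_positions'].__repr__(),s['position'],s['force'],np.degrees(np.arctan2(s['tcp_rot'][1][1],s['tcp_rot'][0][1])))"
```

```text
array([-1.42793873e+01,  3.28738924e+01,  8.75665009e+01, -1.10942420e-03,
        5.96196128e+01, -1.55423211e+02]) [ 0.60761919 -0.04011395  0.16575649] [-1.12671528  0.98854007 -2.55890319] 141.14437257929515
```

drive_tool(deltas="80 0 0 0 0; 80 0 0 0 0; 80 0 0 0 0; 80 0 0 0 0; 80 0 0 0 0; 80 0 0 0 0; 80 0 0 0 0; 80 0 0 0 0; 80 0 0 0 0; 80 0 0 0 0")

```text
time_s: 7.95
position: [0.608, -0.0402, 0.1662]
tcp_rot: [[-0.625, -0.78, 0.0], [-0.78, 0.625, -0.0], [0.0, -0.0, -1.0]]
force: [-0.2, -0.3, -0.6]
opening: 0.906
grasp_force: 0.0
```

drive_tool(deltas="80 0 0 0 -0.14; 80 0 0 0 -0.28; 80 0 0 0 -0.42; 80 0 0 0 -0.56; 80 0 0 0 -0.70; 80 0 0 0 -0.84; 80 0 0 0 -0.98; 80 0 0 0 -1.12; 80 0 0 0 -1.26; 80 0 0 0 -1.40; 80 0 0 0 -1.54; 80 0 0 0 -1.68")

```text
time_s: 9.15
position: [0.608, -0.0402, 0.1661]
tcp_rot: [[-0.703, 0.711, -0.0], [0.711, 0.703, 0.0], [0.0, -0.0, -1.0]]
force: [0.2, 0.0, 0.1]
opening: 0.921
grasp_force: 0.0
```

drive_tool(deltas="80 0 0 0 -0.14; 80 0 0 0 -0.28; 80 0 0 0 -0.42; 80 0 0 0 -0.56; 80 0 0 0 -0.70; 80 0 0 0 -0.84; 80 0 0 0 -0.98; 80 0 0 0 -1.12; 80 0 0 0 -1.26; 80 0 0 0 -1.40; 80 0 0 0 -1.46; 80 0 0 0 -1.46")

```text
time_s: 10.35
position: [0.608, -0.0402, 0.1662]
tcp_rot: [[0.624, 0.781, 0.0], [0.781, -0.624, -0.0], [-0.0, 0.0, -1.0]]
force: [0.6, 1.0, -0.1]
opening: 0.92
grasp_force: 0.0
```

drive_tool(deltas="10 0 0 0 0; 10 0 0 0 0; 10 0 0 0 0; 10 0 0 0 0; 10 0 0 0 0; 10 0 0 0 0; 10 0 0 0 0; 10 0 0 0 0; 10 0 0 0 0; 10 0 0 0 0; 10 0 0 0 0; 10 0 0 0 0")

```text
time_s: 11.55
position: [0.608, -0.0402, 0.1662]
tcp_rot: [[0.624, 0.781, 0.0], [0.781, -0.624, 0.0], [0.0, -0.0, -1.0]]
force: [-0.1, -0.5, -1.0]
opening: 0.206
grasp_force: 30.0
```

drive_tool(deltas="10 0 0 0.4 0.14; 10 0 0 0.7 0.28; 10 0 0 1.1 0.42; 10 0 0 1.4 0.56; 10 0 0 1.8 0.70; 10 0 0 2.1 0.84; 10 0 0 2.5 0.98; 10 0 0 2.9 1.12; 10 0 0 3.2 1.26; 10 0 0 3.6 1.40; 10 0 0 3.9 1.54; 10 0 0 4.3 1.68")

```text
time_s: 12.75
position: [0.6082, -0.0398, 0.1705]
tcp_rot: [[-0.848, 0.531, 0.001], [0.531, 0.848, 0.001], [-0.0, 0.001, -1.0]]
force: [0.7, 1.6, -0.8]
opening: 0.207
grasp_force: 30.0
```

drive_tool(deltas="10 0 0 0.4 0.14; 10 0 0 0.7 0.28; 10 0 0 1.1 0.42; 10 0 0 1.4 0.56; 10 0 0 1.8 0.70; 10 0 0 2.1 0.84; 10 0 0 2.5 0.98; 10 0 0 2.9 1.12; 10 0 0 3.2 1.26; 10 0 0 3.6 1.40; 10 0 0 3.7 1.46; 10 0 0 3.7 1.46")

```text
time_s: 13.95
position: [0.6079, -0.0399, 0.1742]
tcp_rot: [[-0.625, -0.78, -0.0], [-0.78, 0.625, 0.0], [-0.0, 0.001, -1.0]]
force: [-1.1, 0.8, 0.9]
opening: 0.207
grasp_force: 30.0
```

drive_tool(deltas="80 0 0 0 0; 80 0 0 0 0; 80 0 0 0 0; 80 0 0 0 0; 80 0 0 0 0; 80 0 0 0 0; 80 0 0 0 0; 80 0 0 0 0; 80 0 0 0 0; 80 0 0 0 0")

```text
time_s: 14.95
position: [0.608, -0.0402, 0.1741]
tcp_rot: [[-0.625, -0.78, -0.0], [-0.78, 0.625, 0.0], [0.0, 0.0, -1.0]]
force: [0.1, 0.5, -0.5]
opening: 0.906
grasp_force: 0.0
```

drive_tool(deltas="80 0 0 0 -0.14; 80 0 0 0 -0.28; 80 0 0 0 -0.42; 80 0 0 0 -0.56; 80 0 0 0 -0.70; 80 0 0 0 -0.84; 80 0 0 0 -0.98; 80 0 0 0 -1.12; 80 0 0 0 -1.26; 80 0 0 0 -1.40; 80 0 0 0 -1.54; 80 0 0 0 -1.68")

```text
time_s: 16.15
position: [0.608, -0.0402, 0.1742]
tcp_rot: [[-0.703, 0.711, 0.0], [0.711, 0.703, 0.0], [-0.0, 0.0, -1.0]]
force: [-0.1, -0.3, -0.4]
opening: 0.925
grasp_force: 0.0
```

drive_tool(deltas="80 0 0 0 -0.14; 80 0 0 0 -0.28; 80 0 0 0 -0.42; 80 0 0 0 -0.56; 80 0 0 0 -0.70; 80 0 0 0 -0.84; 80 0 0 0 -0.98; 80 0 0 0 -1.12; 80 0 0 0 -1.26; 80 0 0 0 -1.40; 80 0 0 0 -1.46; 80 0 0 0 -1.46")

```text
time_s: 17.35
position: [0.608, -0.0402, 0.1741]
tcp_rot: [[0.624, 0.781, -0.0], [0.781, -0.624, -0.0], [-0.0, -0.0, -1.0]]
force: [0.1, 0.3, 0.9]
opening: 0.922
grasp_force: 0.0
```

drive_tool(deltas="10 0 0 0 0; 10 0 0 0 0; 10 0 0 0 0; 10 0 0 0 0; 10 0 0 0 0; 10 0 0 0 0; 10 0 0 0 0; 10 0 0 0 0; 10 0 0 0 0; 10 0 0 0 0; 10 0 0 0 0; 10 0 0 0 0")

```text
time_s: 18.55
position: [0.608, -0.0402, 0.1742]
tcp_rot: [[0.624, 0.781, 0.0], [0.781, -0.624, -0.0], [-0.0, 0.0, -1.0]]
force: [0.4, -1.1, 0.2]
opening: 0.207
grasp_force: 30.0
```

drive_tool(deltas="10 0 0 0.4 0.14; 10 0 0 0.7 0.28; 10 0 0 1.1 0.42; 10 0 0 1.4 0.56; 10 0 0 1.8 0.70; 10 0 0 2.1 0.84; 10 0 0 2.5 0.98; 10 0 0 2.9 1.12; 10 0 0 3.2 1.26; 10 0 0 3.6 1.40; 10 0 0 3.6 1.50; 10 0 0 3.6 1.50")

```text
time_s: 19.75
position: [0.6081, -0.04, 0.178]
tcp_rot: [[-0.735, 0.678, 0.0], [0.678, 0.735, 0.0], [-0.0, 0.0, -1.0]]
force: [0.1, 0.4, 1.3]
opening: 0.206
grasp_force: 30.0
```

drive_tool(deltas="10 0 0 1 0; 10 0 0 2 0; 10 0 0 3 0; 10 0 0 4 0")

```text
time_s: 20.15
position: [0.6078, -0.0402, 0.1815]
tcp_rot: [[-0.735, 0.678, -0.001], [0.678, 0.735, 0.0], [0.001, -0.0, -1.0]]
force: [0.1, 0.1, -2.5]
opening: 0.202
grasp_force: 30.0
```

drive_tool(deltas="10 0 0 10 0; 10 0 0 20 0; 10 0 0 32 0; 10 0 0 45 0; 10 0 0 60 0; 10 0 0 75 0; 10 0 0 75 0; 10 0 0 75 0")

```text
time_s: 20.95
position: [0.6081, -0.0402, 0.2575]
tcp_rot: [[-0.735, 0.678, 0.001], [0.678, 0.735, -0.0], [-0.001, 0.001, -1.0]]
force: [-0.0, -0.5, -1.8]
opening: 0.209
grasp_force: 30.0
```

Run:
```python
from h import *
cv2.imwrite("pics/s2.png",imaging.capture("scene")[80:330,130:510,::-1]); s=bot.read_state(); print(s["position"],s["time_s"],s["force"],s["joint_positions"])
```

```text
[ 0.60759013 -0.04011719  0.25665025] 21.0 [-1.04640619 -0.7035136  -2.30134114] [-1.42787790e+01  2.69311586e+01  8.22256879e+01 -4.32182224e-03
  7.08748366e+01 -6.16027456e+01]
```

View pics/s2.png

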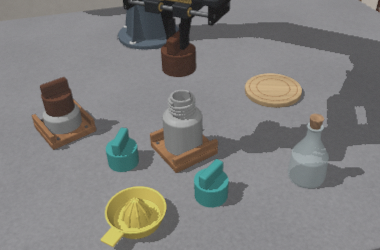

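The lid is off and hangs upright in the fingers at crop (179,60), and everything else is in place. Now to the trivet.

drive_tool(deltas="10 -10 18 0 0; 10 -28 50 0 0; 10 -46 83 0 0; 10 -64 115 0 0; 10 -82 148 0 0; 10 -100 180 0 0; 10 -118 213 0 0; 10 -136 245 0 0; 10 -150 270 0 0; 10 -158 285 0 0; 10 -158 285 0 0; 10 -158 285 0 0")

```text
time_s: 22.2
position: [0.4489, 0.2451, 0.2563]
tcp_rot: [[-0.736, 0.677, -0.001], [0.677, 0.736, -0.001], [0.0, -0.001, -1.0]]
force: [0.5, -0.7, -1.6]
opening: 0.201
grasp_force: 30.0
```

drive_tool(deltas="10 0 0 -30 0; 10 0 0 -60 0; 10 0 0 -90 0; 10 0 0 -120 0; 10 0 0 -150 0; 10 0 0 -170 0; 10 0 0 -180 0; 10 0 0 -185 0; 10 0 0 -187 0; 10 0 0 -187 0; 10 0 0 -187 0")

```text
time_s: 23.3
position: [0.4507, 0.245, 0.0706]
tcp_rot: [[-0.735, 0.678, 0.002], [0.678, 0.735, 0.001], [-0.001, 0.002, -1.0]]
force: [0.3, 0.5, -2.1]
opening: 0.206
grasp_force: 30.0
```

Contact is expected about 8 mm lower, so I go down gently.

drive_tool(deltas="10 0 0 -2 0; 10 0 0 -4 0; 10 0 0 -5 0; 10 0 0 -6 0; 10 0 0 -7 0; 10 0 0 -7 0; 10 0 0 -7 0")

```text
time_s: 24.0
position: [0.45, 0.2448, 0.0627]
tcp_rot: [[-0.735, 0.678, -0.0], [0.678, 0.735, -0.0], [0.0, -0.0, -1.0]]
force: [-0.2, 0.1, -1.3]
opening: 0.203
grasp_force: 30.0
```

drive_tool(deltas="10 0 0 -0.5 0; 10 0 0 -1 0; 10 0 0 -1 0; 10 0 0 -1 0")

```text
time_s: 24.4
position: [0.45, 0.2447, 0.0625]
tcp_rot: [[-0.735, 0.678, 0.0], [0.678, 0.735, -0.0], [-0.0, 0.0, -1.0]]
force: [-1.2, -1.0, 5.2]
opening: 0.206
grasp_force: 30.0
```

The force has turned to +5 N, so the lid is standing on the trivet. Release and retreat.

drive_tool(deltas="75 0 0 0 0; 75 0 0 0 0; 75 0 0 0 0; 75 0 0 0 0; 75 0 0 0 0; 75 0 0 0 0; 75 0 0 0 0; 75 0 0 0 0; 75 0 0 0 0; 75 0 0 0 0")

```text
time_s: 25.4
position: [0.45, 0.2448, 0.0617]
tcp_rot: [[-0.735, 0.678, -0.0], [0.678, 0.735, -0.0], [0.0, -0.0, -1.0]]
force: [0.0, 0.2, -0.0]
opening: 0.858
grasp_force: 0.0
```

drive_tool(deltas="75 0 0 15 0; 75 0 0 35 0; 75 0 0 65 0; 75 0 0 105 0; 75 0 0 150 0; 75 0 0 150 0; 75 0 0 150 0; 75 0 0 150 0")

```text
time_s: 26.2
position: [0.4489, 0.2444, 0.2106]
tcp_rot: [[-0.735, 0.678, -0.003], [0.678, 0.735, -0.001], [0.001, -0.002, -1.0]]
force: [-1.3, 0.2, 0.1]
opening: 0.86
grasp_force: 0.0
```

Run:
```python
from h import *
cv2.imwrite("pics/s3.png",imaging.capture("scene")[80:330,130:510,::-1]); s=bot.read_state(); print(s["position"],s["time_s"],s["force"])
```

```text
[0.44872537 0.24438527 0.21023935] 26.25 [ 0.37068251 -0.04460481 -0.76543681]
```

View pics/s3.png

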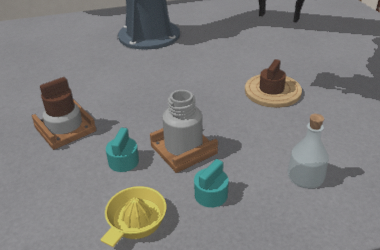

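The lid stands grip upwards in the middle of the trivet, at crop (273,82). The gripper is clear and nothing else has moved.

```bash
python3 -c "
from rig import bot
print(bot.hand_in())"
```

```text
the job is handed in; nothing more can be done
None
```

The tall canister's lid was unscrewed, lifted off and lowered onto the centre of the trivet, grip upwards, then released; the last picture shows nothing else moved, and the job is handed in (no verdict was returned).

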